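Open the dust extractor's latched filter lid

ROBOT

A 6-joint arm with a two-finger parallel gripper is mounted at the origin on the work surface. World frame = base frame: x ahead of the robot, y to its left, z up, the work surface at z = 0. Lengths are in m, angles in rad, forces in N, time in s.
With the tool pointing down it reaches from about 0.35 to 0.975 m from the base axis. Payload 4.9 kg.
Tool frame: the origin (TCP) lies at the very end of the fingers, on their centre line; the grasp point (between the pads) lies 19 mm behind it (manip.hold_point_z is the distance from the TCP to the grasp point, in m); z points along the fingers, y is the direction in which the jaws open and shut (so a half turn about z gives the same grasp; the last joint's range is limited). The gripper opens to 85 mm and grips with 20 to 120 N. Pads are 22 mm wide; open, the fingers measure 114 mm over their backs; the gripper's body (76 mm by 85 mm) begins 54 mm behind the grasp point. The pads swing forward as they close: fully open they stand 13 mm farther back than shut.
Start: joints at [-1.263, 0.053, 1.613, -0, 1.476, -0.119], TCP at [0.259, -0.569, 0.231] pointing down, gripper open.
Joint ranges: [-3.01, 3.01], [-1.01, 2.22], [0.06, 2.58], [-1.02, 4.17], [0.09, 2.62], [-3.14, 3.14]. Speed limits (rad/s): [2.57, 2.57, 3.14, 3.14, 3.14, 3.14].

INTERFACE

Orientations are given as a unit quaternion [w, x, y, z].
In Python, from plant import monitor, grab_frame, camera_params, ticket, manip gives the robot as it stands.
- The arm moves only by the tool play_rows, never from a script. Its argument "commands" is a list of rows, each an object of numbers: "dx", "dy", "dz": the shift along the tool's x, y, z in cm; "rx", "ry", "rz": the turn, a rotation vector about the tool's x, y, z in rad; "claw": the closure, from 0 (fully open) to 1 (shut). In form: [{"dx": .., "dy": .., "dz": .., "rx": .., "ry": .., "rz": .., "claw": ..}, ...]. A call has 1 to 5 rows; each row is the pose to reach, as a shift and turn from the pose measured when the call began, along the tool's axes at that moment; what a row does not reach only later rows make up. A row lasts 1/10 s, in which the tool goes at most 50 mm and 8.59 degrees, less where a joint would pass 70% of its speed; a pose out of reach is approached as far as the arm can. A call with a gripper value outside its range is refused whole. The fingers move at their own pace and stop on an object; the grip force is fixed at half the most. Time passes only in rows, so rows that repeat a pose let the fingers close. It gives the time, the measured TCP pose, the force and the opening at its end, in the units of the state.
- monitor.state(): the state, without advancing time (a new reading comes with each control period).
- grab_frame(name): name is "scene" or "top"; returns the picture (480x640x3 uint8, blue, green, red); there is no depth.
- camera_params(name): a dict with "fx", "fy", "cx", "cy" (pixels), "k1" (the pictures are not rectified: a ray, as slopes to the right and down, at radius r is drawn at 1 + k1 r^2 times it, then the intrinsics apply), "rvec" (rotation vector, rad) and "tvec" (3), from world to camera coordinates, as OpenCV has them. Camera axes: x right, y down, z forward; pixel columns grow to the right and rows downward; lengths in m; the calibration is good to about 2 mm. A picture is of the moment at which its call begins. camera_params takes no time and is no camera call.
- ticket.job_done(): hands the job in, once; it reports no verdict.
The state is a dict: "time": time; "joint_pos": joint angles; "joint_vel": joint speeds; "joint_efforts": joint torques, N m; "tool_pos": TCP position; "tool_rot": TCP orientation; "contact_force": force on the tool from outside, world axes, zero at the start; "ft_torque": the same for the moment, N m; "gripper_width": opening from 0.0 (shut) to 1.0 (fully open).
Only numpy, scipy, OpenCV 4.12 (cv2) and the standard library are available. Lean on these libraries where they do the work, as an engineer would, in place of code of your own. Each camera call takes 0.05 s, during which the arm holds its last target.

TASK

Open the nail-dust extractor so that its filter can be changed: gently push the round release button beside the T-handle so that the handle pops out, turn the handle clockwise to its stop to unlatch the lid, then lift the lid by it to at least 30 degrees and let go, leaving it standing open with the handle still out and turned. Do not hammer the button, do not wrench at the lid while it is latched, and leave everything else on the desk where it is.

Things in the scene. Friction and masses are not known exactly. Their poses are not given: they have to be found in the camera images.
- extractor: White nail-dust extractor fixed to the desk: a box 240 (x) x 260 (y) x 85 mm, origin under its centre. A flat lid (240 x 260 x 10 mm, its top 95.5 mm above the desk) covers it, hinged along the box's +x edge. The -x side with the dial faces the robot. It stands level and does not move.
- lid (a joint): Opening angle of the lid, rad: 0 shut, grows as its -x edge rises, stop at 1.1. The hinge is stiff: about 8 to 9 N straight up at the T-handle opens it, and it stays where it is left.
- lid_hinge (a point): Point on the lid's hinge line (at the middle of the line, level with the lid's underside, 10 mm under the lid's top). Axes as the lid's; the hinge line runs along y. The lid turns about +y.
- latch_axis (a point): Point on the lid's top surface where the latch's axis comes out (axis along the lid's z), 170 mm from the hinge line, on the lid's centre line. It moves with the lid but does not turn with the handle. Round it is the T-handle's pan: a wall round the handle, 92 x 34 mm outside (long along the lid's x), standing 14 mm above the lid.
- handle_bar (a point): Centre of the T-handle's bar: a round steel bar 13 mm thick and 70 mm long on a 12 mm stem, lying along this point's x. Locked, it lies in the pan along the lid's x, its top just under the pan's rim, its centre 7 mm above the lid's top; there it can neither be gripped nor turned. Popped out, its centre is 35 mm above the lid's top and its underside 28.5 mm, 14.5 mm clear over the pan's rim.
- latch_pop (a joint): How far the T-handle has sprung out, m: 0 locked in its pan, 0.028 fully out. Its spring (3.7 N when out) pops it out by itself when the release button lets it go.
- latch_turn (a joint): How far the T-handle has been turned, rad: 0 locked, positive clockwise seen from above (its +x end goes towards the lid's -y), stop at 1.45. The tongue beneath frees the lid from about 1.2 on. Stiff: 0.10 N m; it stays where it is left.
- button_place (a point): Where the release button sits: 85 mm to the +y side of the latch's axis, 14 mm above the lid's top. The button is a plain round steel cap, 22 mm across, in a ring on the lid. The cap is screwed on more or less deep, so the cap's top may really lie up to 6 mm above or below this point: find it by touch. This point does not follow the cap.
- release (a joint): How far the button is pushed in, m: 0 out, 0.0055 fully in (hard stop). It lets the handle go at about 0.003. It takes about 2 N at the start, 5 to 6 N where it lets go, 7 N fully in. Hard presses (over 18 N) damage it.
- keeper: Steel strike plate inside the box, under the lid's robot-side edge, that the latch's tongue hooks under while the latch is locked (nothing else touches it). Pulling hard on the lid while it is latched bends it (over 25 N).
- polish_a: Bystander, to be left alone: a 30 mm square, 78 mm tall nail polish bottle with a black cap, origin under its centre.
- polish_b: Bystander, to be left alone: a nail polish bottle like polish_a, origin under its centre.
- buffer: Bystander, to be left alone: a buffer block 95 x 27 x 27 mm lying flat, origin under its centre.
- file: Bystander, to be left alone: a nail file 178 x 20 x 5 mm lying flat, origin under its centre.
- brush_cup: Bystander, to be left alone: a glass cup, 72 mm across and 90 mm tall, with brushes that stand up to 165 mm, origin under its centre.
- dispenser: Bystander, to be left alone: a clear bottle, 60 mm across and 130 mm tall, origin under its centre.
- wrist_rest: Bystander, to be left alone: a white hand rest 300 x 120 x 90 mm, origin under its centre.
- handpiece: Bystander, to be left alone: a nail drill handpiece on its block, 145 x 50 x 45 mm, origin under its centre.

How it is judged:
On the way, in this order (a step that is already met when the one before it is completed fails the run):
1. the T-handle has popped out (value of joint latch_pop above 0.024 m and value of joint latch_turn below 0.3 rad), for 0.2 s.
2. the T-handle is turned to unlatch, with the lid still down (value of joint latch_turn above 1.25 rad and value of joint lid below 0.1 rad), for 0.1 s.
At the end, for the whole second after the job is handed in: The lid stands open by more than 0.45 rad (30 degrees asked) and at rest, the T-handle out by more than 22 mm and turned by more than 1.2 rad (value of joint lid above 0.45 rad and velocity of joint lid between -0.05 and 0.05 rad/s and value of joint latch_turn above 1.2 rad and value of joint latch_pop above 0.022 m); the robot touches nothing.
It fails at once if the release button is pressed with more than 18 N (contact force between release and anything else above 18 N).
It fails at once if the lid is pulled against its closed latch with more than 25 N (contact force between keeper and anything else above 25 N).
It fails at once if a bystander is moved by more than 20 mm (distance of any of polish_a, polish_b, buffer, file, brush_cup, dispenser, wrist_rest, handpiece from where it was at the start of the episode above 0.02 m).
It also fails if it takes over 51 s, if anything falls off the work surface, if the arm or the gripper's body presses on something with over 40 N, if the wrist force passes 120 N, or if a joint passes its speed limit or range.

## Working session

There is one attempt and no reset: what is moved stays moved. The work goes in short steps, Python scripts to look and compute and a tool call to move; the robot and the scene stay as the last step left them, time stands still between calls to the robot, and variables do not carry over. Pictures are saved under pics/ and viewed, and the job is handed in when it is done.

Besides the shell and the picture viewer there is one more tool, called after "Emit:" in YAML: its name, and indented under it one key for each argument. play_rows: Moves the arm, as the interface text tells. Its arguments: {"type":"object","properties":{"commands":{"type":"array"}},"required":["commands"]}

```bash
mkdir -p pics; ls; python3 - <<'E'
from plant import monitor, grab_frame, camera_params, ticket, manip
import cv2
for n in("scene","top"):
    cv2.imwrite(f"pics/{n}0.png",grab_frame(n)); print(n,camera_params(n))
print(monitor.state()); print(manip.hold_point_z)
E
```

```text
pics
scene {'fx': 565.3074784734235, 'fy': 565.3074784734235, 'cx': 326.81434277155813, 'cy': 244.70180916869182, 'k1': -0.04770773210525763, 'rvec': array([ 1.11989439,  2.45189811, -0.88742338]), 'tvec': array([ 0.32112526, -0.22308266,  1.59405333])}
top {'fx': 449.79660704441454, 'fy': 449.79660704441454, 'cx': 317.87464796657093, 'cy': 242.15543635859535, 'k1': -0.08956218000081101, 'rvec': array([ 2.14905131, -2.16087516,  0.16101318]), 'tvec': array([-0.0106467 ,  0.52679082,  1.09018714])}
{'time': 0.1, 'joint_pos': array([-1.26300782e+00,  5.33397674e-02,  1.61417401e+00,  6.36542252e-06,
        1.47596833e+00, -1.19014031e-01]), 'joint_vel': array([ 0.00325016, -0.00099881, -0.00190902, -0.00036303, -0.00104916,
        0.00149179]), 'joint_efforts': array([ 4.22649146e-04, -3.94906497e+01, -3.71362495e+01, -1.11591739e-04,
        3.91947571e-03, -6.33966565e-06]), 'tool_pos': array([ 0.25854891, -0.56839685,  0.23014526]), 'tool_rot': array([-9.40820542e-04,  9.77315859e-01,  2.11784842e-01, -8.58838142e-05]), 'contact_force': array([-0.30831926,  0.87634572, -1.01576301]), 'ft_torque': array([-0.02281276,  0.0360767 ,  0.02412402]), 'gripper_width': 0.9997370219872737}
0.0187
```

View pics/scene0.png

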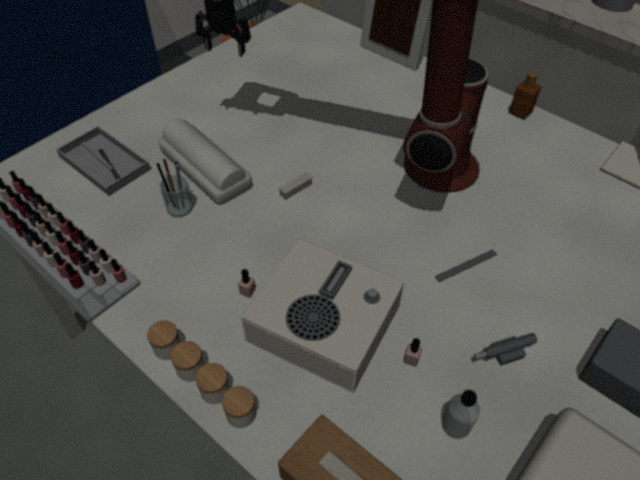

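View pics/top0.png

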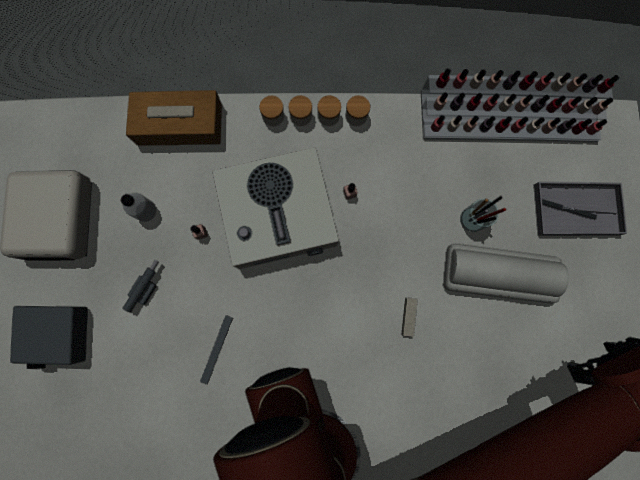

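```bash
cat > h.py <<'E'
import numpy as np, cv2
from plant import camera_params
from scipy.spatial.transform import Rotation as R
def proj(n,P):
    c=camera_params(n); P=np.atleast_2d(P)
    q=P@R.from_rotvec(c['rvec']).as_matrix().T+np.ravel(c['tvec'])
    s=q[:,:2]/q[:,2:]; r2=(s**2).sum(1,keepdims=True); s=s*(1+c['k1']*r2)
    return s*[c['fx'],c['fy']]+[c['cx'],c['cy']]
def unproj(n,uv,z):
    c=camera_params(n); K=np.array([[c['fx'],0,c['cx']],[0,c['fy'],c['cy']],[0,0,1]])
    s=cv2.undistortPoints(np.array(uv,float).reshape(-1,1,2),K,np.array([c['k1'],0,0,0]))[:,0]
    M=R.from_rotvec(c['rvec']).as_matrix(); o=-M.T@np.ravel(c['tvec'])
    d=np.c_[s,np.ones(len(s))]@M
    return o+d*((z-o[2])/d[:,2])[:,None]
E
python3 - <<'E'
import cv2
from h import *
print(unproj("top",[(213,169),(317,149),(340,243),(233,266),(244,233),(280,226)],.0955))
a=cv2.imread('pics/top0.png')[140:280,200:355]; cv2.imwrite('pics/t0c.png',cv2.resize(a*1,None,fx=5,fy=4.2857*1,interpolation=cv2.INTER_CUBIC)[:600])
a=cv2.imread('pics/scene0.png')[235:395,235:415]; cv2.imwrite('pics/s0c.png',cv2.resize(a,None,fx=3.75,fy=3.75,interpolation=cv2.INTER_CUBIC))
E
```

```text
[[ 0.69990318  0.24186176  0.0955    ]
 [ 0.74918987 -0.01214602  0.0955    ]
 [ 0.51625301 -0.06536121  0.0955    ]
 [ 0.46269977  0.18767728  0.0955    ]
 [ 0.54136613  0.16289768  0.0955    ]
 [ 0.55783725  0.07719847  0.0955    ]]
```

View pics/t0c.png

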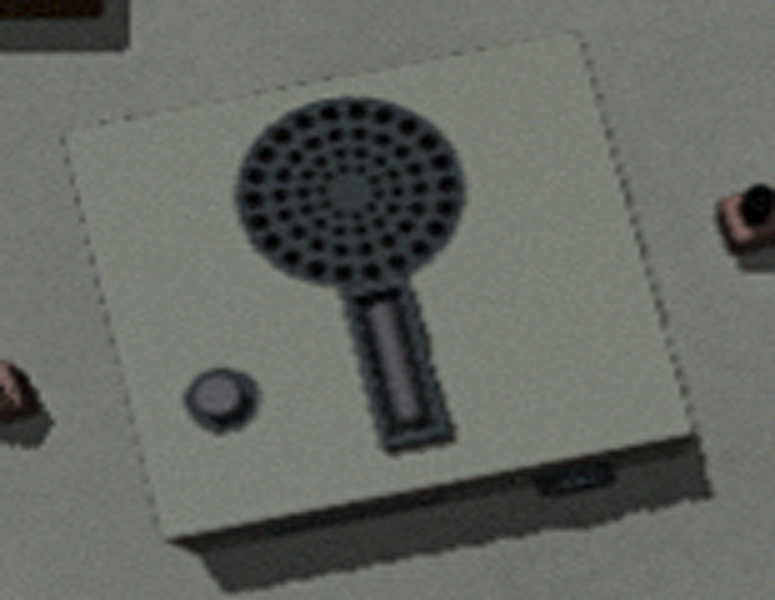

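View pics/s0c.png

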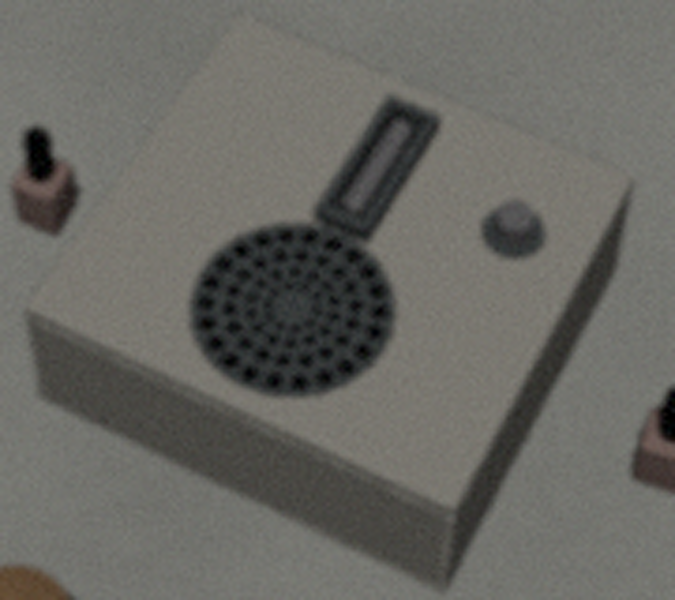

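```bash
python3 - <<'E'
from h import *
from scipy.optimize import least_squares
T=(np.array([(66,135),(580,33),(692,434),(168,540),(220,393),(413,369)])+.5)/[5,600/140]-.5+[200,140]
S=(np.array([(28,315)])*0)
# scene: robot-side corners; +x edge: which?
S=(np.array([(452,510),(28,315),(248,17),(632,183),(515,215),(377,165)])+.5)/3.75-.5+235
L=np.array([(.12,.13,.0955),(.12,-.13,.0955),(-.12,-.13,.0955),(-.12,.13,.0955),(-.05,.085,.1095),(-.05,0,.1025)])
T[5]=((np.array([399,364])+.5)/[5,600/140]-.5+[200,140])
def W(p):
    c,s=np.cos(p[2]),np.sin(p[2]); return np.c_[p[0]+c*L[:,0]-s*L[:,1],p[1]+s*L[:,0]+c*L[:,1],L[:,2]]
w=np.array([1,1,1,1,.5,.5])[:,None]
for use in ((1,1),(1,0),(0,1)):
    f=lambda p:np.r_[((proj("top",W(p))-T)*w).ravel()*use[0],((proj("scene",W(p))-S)*w).ravel()*use[1]]
    r=least_squares(f,[.6,.09,-.2]); print(r.x,np.round(f(r.x).reshape(2,6,2),1).tolist())
    print(W(r.x)[4:])
E
```

```text
[0.61060117 0.09213796 0.22575443] [[[-1.4, -1.5], [-0.4, -1.2], [0.3, -0.6], [-2.0, -0.4], [-0.4, 0.1], [-0.6, -0.4]], [[0.9, -0.0], [-1.3, -2.7], [-1.9, -1.7], [1.4, -2.3], [0.2, 0.4], [0.3, 0.3]]]
[[0.54284335 0.16378904 0.1095    ]
 [0.56186989 0.08094587 0.1025    ]]
[0.60855813 0.08999112 0.22808405] [[[-0.6, -0.6], [0.3, -0.5], [1.3, 0.1], [-1.0, 0.6], [0.0, 0.5], [-0.1, 0.1]], [[0.0, -0.0], [-0.0, -0.0], [-0.0, -0.0], [0.0, -0.0], [0.0, -0.0], [0.0, -0.0]]]
[[0.54063357 0.16148416 0.1095    ]
 [0.55985306 0.07868554 0.1025    ]]
[0.61274364 0.09429329 0.22360114] [[[-0.0, -0.0], [-0.0, -0.0], [-0.0, -0.0], [-0.0, -0.0], [-0.0, -0.0], [-0.0, -0.0]], [[0.9, 1.5], [-1.4, -1.6], [-1.7, -0.7], [1.7, -1.0], [0.3, 1.0], [0.4, 0.9]]]
[[0.54514026 0.16609011 0.1095    ]
 [0.56398837 0.08320617 0.1025    ]]
```

```bash
cat >> h.py <<'E'
from plant import monitor
BX=np.array([.543,.164]); LX=np.array([.562,.081]); YAW=.2257
def rot(yaw,tilt=0):  # tool down, x axis at yaw; tilt about lid y
    t=R.from_matrix(np.array([[np.cos(yaw),np.sin(yaw),0],[np.sin(yaw),-np.cos(yaw),0],[0,0,-1]]).T.T)
    ly=np.array([-np.sin(YAW),np.cos(YAW),0])
    return R.from_rotvec(ly*tilt)*t
def go(p,r):
    s=monitor.state(); q=s['tool_rot']; c=R.from_quat([q[1],q[2],q[3],q[0]])
    d=c.inv().apply(np.array(p)-s['tool_pos'])*100; v=(c.inv()*r).as_rotvec()
    print('t',round(s['time'],2),'tcp',np.round(s['tool_pos'],4),'F',np.round(s['contact_force'],1),'w',round(s['gripper_width'],3),'j',np.round(s['joint_pos'],2))
    print('d cm',np.round(d,2),'r',np.round(v,3))
E
python3 -c "
from h import *
go([*BX,.23],rot(YAW+np.pi))"
```

```text
t 0.1 tcp [ 0.2585 -0.5684  0.2301] F [-0.3  0.9 -1. ] w 1.0 j [-1.26  0.05  1.61  0.    1.48 -0.12]
d cm [ 56.21 -54.89   0.13] r [ 0.    -0.003 -2.94 ]
```

Emit:
play_rows:
  commands:
    - {"dx": 2.8,"dy": -2.7,"dz": 0,"rz": -0.14,"claw": 1}
    - {"dx": 5.6,"dy": -5.5,"dz": 0,"rz": -0.28,"claw": 1}
    - {"dx": 8.4,"dy": -8.2,"dz": 0,"rz": -0.42,"claw": 1}
    - {"dx": 11.2,"dy": -11,"dz": 0,"rz": -0.56,"claw": 1}
    - {"dx": 14,"dy": -13.7,"dz": 0,"rz": -0.7,"claw": 1}

```text
invalid input
```

```bash
python3 -c "
from h import *
go([*BX,.23],rot(YAW+np.pi))"
```

```text
t 0.1 tcp [ 0.2585 -0.5684  0.2301] F [-0.3  0.9 -1. ] w 1.0 j [-1.26  0.05  1.61  0.    1.48 -0.12]
d cm [ 56.21 -54.89   0.13] r [ 0.    -0.003 -2.94 ]
```

Perhaps every key is required.

Emit:
play_rows:
  commands:
    - {"dx": 2.8,"dy": -2.7,"dz": 0,"rx": 0,"ry": 0,"rz": -0.14,"claw": 1}
    - {"dx": 5.6,"dy": -5.5,"dz": 0,"rx": 0,"ry": 0,"rz": -0.28,"claw": 1}
    - {"dx": 8.4,"dy": -8.2,"dz": 0,"rx": 0,"ry": 0,"rz": -0.42,"claw": 1}
    - {"dx": 11.2,"dy": -11,"dz": 0,"rx": 0,"ry": 0,"rz": -0.56,"claw": 1}
    - {"dx": 14,"dy": -13.7,"dz": 0,"rx": 0,"ry": 0,"rz": -0.7,"claw": 1}

```text
time: 0.6
tool_pos: [0.3294, -0.384, 0.2298]
tool_rot: [-0.001, 0.844, 0.536, 0.0]
contact_force: [0.3, -0.8, -0.4]
gripper_width: 0.143
```

```bash
python3 -c "
from h import *
go([*BX,.23],rot(YAW+np.pi))"
```

```text
t 0.6 tcp [ 0.3294 -0.384   0.2298] F [ 0.3 -0.8 -0.4] w 0.143 j [-1.01 -0.24  1.88  0.    1.49 -0.57]
d cm [58.68 -3.93  0.11] r [ 1.000e-03 -3.000e-03 -2.235e+00]
```

Emit:
play_rows:
  commands:
    - {"dx": 4,"dy": -0.3,"dz": 0,"rx": 0,"ry": 0,"rz": -0.15,"claw": 1}
    - {"dx": 8,"dy": -0.6,"dz": 0,"rx": 0,"ry": 0,"rz": -0.3,"claw": 1}
    - {"dx": 12,"dy": -0.8,"dz": 0,"rx": 0,"ry": 0,"rz": -0.45,"claw": 1}
    - {"dx": 16,"dy": -1.1,"dz": 0,"rx": 0,"ry": 0,"rz": -0.6,"claw": 1}
    - {"dx": 20,"dy": -1.3,"dz": 0,"rx": 0,"ry": 0,"rz": -0.75,"claw": 1}

```text
time: 1.1
tool_pos: [0.4026, -0.1957, 0.2298]
tool_rot: [-0.001, 0.589, 0.808, 0.001]
contact_force: [0.9, -0.4, -0.5]
gripper_width: 0.003
```

```bash
python3 -c "
from h import *
go([*BX,.23],rot(YAW+np.pi))"
```

```text
t 1.1 tcp [ 0.4026 -0.1957  0.2298] F [ 0.9 -0.4 -0.5] w 0.003 j [-0.62 -0.39  2.01  0.    1.53 -0.93]
d cm [29.92 24.4   0.07] r [ 0.002 -0.003 -1.485]
```

Emit:
play_rows:
  commands:
    - {"dx": 3,"dy": 2.4,"dz": 0,"rx": 0,"ry": 0,"rz": -0.15,"claw": 1}
    - {"dx": 6,"dy": 4.9,"dz": 0,"rx": 0,"ry": 0,"rz": -0.3,"claw": 1}
    - {"dx": 9,"dy": 7.3,"dz": 0,"rx": 0,"ry": 0,"rz": -0.45,"claw": 1}
    - {"dx": 12,"dy": 9.8,"dz": 0,"rx": 0,"ry": 0,"rz": -0.6,"claw": 1}
    - {"dx": 15,"dy": 12.2,"dz": 0,"rx": 0,"ry": 0,"rz": -0.75,"claw": 1}

```text
time: 1.6
tool_pos: [0.4728, -0.0138, 0.2299]
tool_rot: [-0.001, 0.252, 0.968, 0.001]
contact_force: [1.2, -0.1, 0.5]
gripper_width: -0.002
```

```bash
python3 -c "
from h import *
go([*BX,.20],rot(YAW+np.pi))"
```

```text
t 1.6 tcp [ 0.4728 -0.0138  0.2299] F [ 1.2 -0.1  0.5] w -0.002 j [-0.19 -0.32  1.96  0.    1.51 -1.25]
d cm [ 2.51 18.94  3.03] r [ 0.003 -0.002 -0.734]
```

Emit:
play_rows:
  commands:
    - {"dx": 0.5,"dy": 3.8,"dz": 0,"rx": 0,"ry": 0,"rz": -0.15,"claw": 1}
    - {"dx": 1,"dy": 7.6,"dz": 0.3,"rx": 0,"ry": 0,"rz": -0.3,"claw": 1}
    - {"dx": 1.5,"dy": 11.4,"dz": 0.8,"rx": 0,"ry": 0,"rz": -0.44,"claw": 1}
    - {"dx": 2,"dy": 15.2,"dz": 1.8,"rx": 0,"ry": 0,"rz": -0.59,"claw": 1}
    - {"dx": 2.5,"dy": 18.9,"dz": 3,"rx": 0,"ry": 0,"rz": -0.73,"claw": 1}

```text
time: 2.1
tool_pos: [0.5433, 0.1653, 0.2001]
tool_rot: [-0.0, -0.114, 0.994, 0.001]
contact_force: [0.6, -0.8, 0.1]
gripper_width: -0.005
```

```bash
python3 -c "
from h import *
go([*BX,.13],rot(YAW+np.pi))"
```

```text
t 2.1 tcp [0.5433 0.1653 0.2001] F [ 0.6 -0.8  0.1] w -0.005 j [ 0.16 -0.06  1.78  0.    1.42 -1.64]
d cm [ 0.06 -0.14  7.01] r [ 0.003 -0.     0.002]
```

Emit:
play_rows:
  commands:
    - {"dx": 0,"dy": -0.1,"dz": 3,"rx": 0,"ry": 0,"rz": 0,"claw": 1}
    - {"dx": 0,"dy": -0.1,"dz": 5.5,"rx": 0,"ry": 0,"rz": 0,"claw": 1}
    - {"dx": 0,"dy": -0.1,"dz": 7,"rx": 0,"ry": 0,"rz": 0,"claw": 1}
    - {"dx": 0,"dy": -0.1,"dz": 7.8,"rx": 0,"ry": 0,"rz": 0,"claw": 1}
    - {"dx": 0,"dy": -0.1,"dz": 7.8,"rx": 0,"ry": 0,"rz": 0,"claw": 1}

```text
time: 2.6
tool_pos: [0.5428, 0.1642, 0.121]
tool_rot: [-0.001, -0.113, 0.994, 0.001]
contact_force: [0.6, -0.7, -0.4]
gripper_width: -0.002
```

```bash
python3 - <<'E'
from h import *
from plant import grab_frame
go([*BX,.117],rot(YAW+np.pi))
a=grab_frame("scene")[235:395,235:415]; cv2.imwrite('pics/s1c.png',cv2.resize(a,None,fx=3.75,fy=3.75,interpolation=cv2.INTER_CUBIC))
E
```

```text
t 2.6 tcp [0.5428 0.1642 0.121 ] F [ 0.6 -0.7 -0.4] w -0.002 j [ 0.16  0.01  1.85  0.    1.29 -1.64]
d cm [-0.02 -0.03  0.4 ] r [ 0.003 -0.002  0.002]
```

View pics/s1c.png

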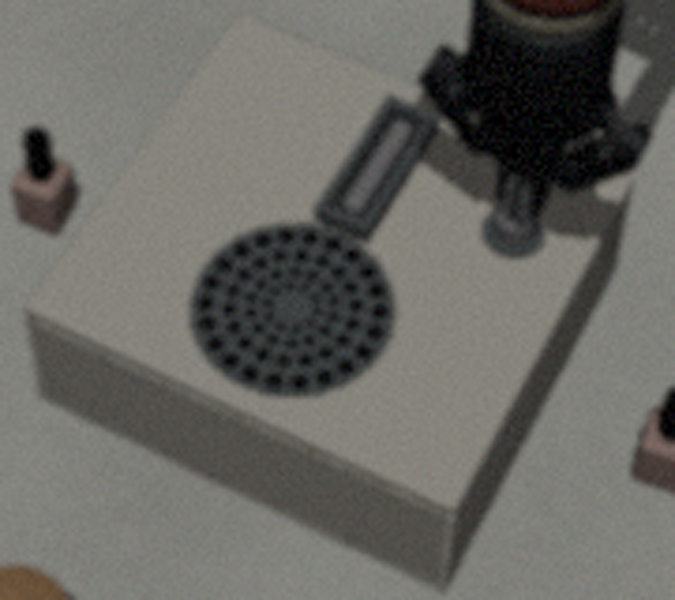

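The fingertips are right over the button (crop pixel 518,220). Next, I feel downward.

Emit:
play_rows:
  commands:
    - {"dx": 0,"dy": 0,"dz": 0.1,"rx": 0,"ry": 0,"rz": 0,"claw": 1}
    - {"dx": 0,"dy": 0,"dz": 0.2,"rx": 0,"ry": 0,"rz": 0,"claw": 1}
    - {"dx": 0,"dy": 0,"dz": 0.3,"rx": 0,"ry": 0,"rz": 0,"claw": 1}
    - {"dx": 0,"dy": 0,"dz": 0.4,"rx": 0,"ry": 0,"rz": 0,"claw": 1}

```text
time: 3.05
tool_pos: [0.5439, 0.1643, 0.1188]
tool_rot: [0.0, -0.113, 0.994, 0.002]
contact_force: [0.6, -0.3, -0.3]
gripper_width: -0.001
```

Emit:
play_rows:
  commands:
    - {"dx": 0,"dy": 0,"dz": 0.1,"rx": 0,"ry": 0,"rz": 0,"claw": 1}
    - {"dx": 0,"dy": 0,"dz": 0.2,"rx": 0,"ry": 0,"rz": 0,"claw": 1}
    - {"dx": 0,"dy": 0,"dz": 0.2,"rx": 0,"ry": 0,"rz": 0,"claw": 1}

```text
time: 3.35
tool_pos: [0.5438, 0.1643, 0.1166]
tool_rot: [0.0, -0.113, 0.994, 0.002]
contact_force: [-0.1, -0.3, 0.8]
gripper_width: -0.004
```

Emit:
play_rows:
  commands:
    - {"dx": 0,"dy": 0,"dz": 0.1,"rx": 0,"ry": 0,"rz": 0,"claw": 1}
    - {"dx": 0,"dy": 0,"dz": 0.2,"rx": 0,"ry": 0,"rz": 0,"claw": 1}
    - {"dx": 0,"dy": 0,"dz": 0.2,"rx": 0,"ry": 0,"rz": 0,"claw": 1}

```text
time: 3.65
tool_pos: [0.5437, 0.1643, 0.1144]
tool_rot: [-0.0, -0.113, 0.994, 0.002]
contact_force: [-0.5, -0.6, 0.4]
gripper_width: 0.001
```

Emit:
play_rows:
  commands:
    - {"dx": 0,"dy": 0,"dz": 0.1,"rx": 0,"ry": 0,"rz": 0,"claw": 1}
    - {"dx": 0,"dy": 0,"dz": 0.15,"rx": 0,"ry": 0,"rz": 0,"claw": 1}
    - {"dx": 0,"dy": 0,"dz": 0.15,"rx": 0,"ry": 0,"rz": 0,"claw": 1}

```text
time: 3.95
tool_pos: [0.5435, 0.1643, 0.1127]
tool_rot: [-0.0, -0.113, 0.994, 0.001]
contact_force: [0.6, 0.7, -0.6]
gripper_width: -0.0
```

Emit:
play_rows:
  commands:
    - {"dx": 0,"dy": 0,"dz": 0.1,"rx": 0,"ry": 0,"rz": 0,"claw": 1}
    - {"dx": 0,"dy": 0,"dz": 0.15,"rx": 0,"ry": 0,"rz": 0,"claw": 1}
    - {"dx": 0,"dy": 0,"dz": 0.15,"rx": 0,"ry": 0,"rz": 0,"claw": 1}

```text
time: 4.25
tool_pos: [0.5437, 0.1644, 0.1119]
tool_rot: [-0.0, -0.113, 0.994, 0.001]
contact_force: [-2.2, -0.6, 5.3]
gripper_width: -0.001
```

Emit:
play_rows:
  commands:
    - {"dx": 0,"dy": 0,"dz": 0.07,"rx": 0,"ry": 0,"rz": 0,"claw": 1}
    - {"dx": 0,"dy": 0,"dz": 0.1,"rx": 0,"ry": 0,"rz": 0,"claw": 1}

```text
time: 4.45
tool_pos: [0.5437, 0.1643, 0.1112]
tool_rot: [-0.0, -0.113, 0.994, 0.001]
contact_force: [-2.6, -1.0, 5.1]
gripper_width: -0.0
```

Emit:
play_rows:
  commands:
    - {"dx": 0,"dy": 0,"dz": 0.07,"rx": 0,"ry": 0,"rz": 0,"claw": 1}
    - {"dx": 0,"dy": 0,"dz": 0.12,"rx": 0,"ry": 0,"rz": 0,"claw": 1}
    - {"dx": 0,"dy": 0,"dz": 0.12,"rx": 0,"ry": 0,"rz": 0,"claw": 1}

```text
time: 4.75
tool_pos: [0.5438, 0.1644, 0.1103]
tool_rot: [-0.0, -0.114, 0.994, 0.001]
contact_force: [-1.9, 0.0, 4.9]
gripper_width: -0.001
```

```bash
python3 - <<'E'
from h import *
from plant import grab_frame
go([*BX,.117],rot(YAW+np.pi))
a=grab_frame("scene")[235:395,235:415]; cv2.imwrite('pics/s2c.png',cv2.resize(a,None,fx=3.75,fy=3.75,interpolation=cv2.INTER_CUBIC))
E
```

```text
t 4.75 tcp [0.5438 0.1644 0.1103] F [-1.9  0.   4.9] w -0.001 j [ 0.16  0.02  1.85  0.    1.27 -1.64]
d cm [ 0.08 -0.02 -0.67] r [0.003 0.    0.002]
```

View pics/s2c.png

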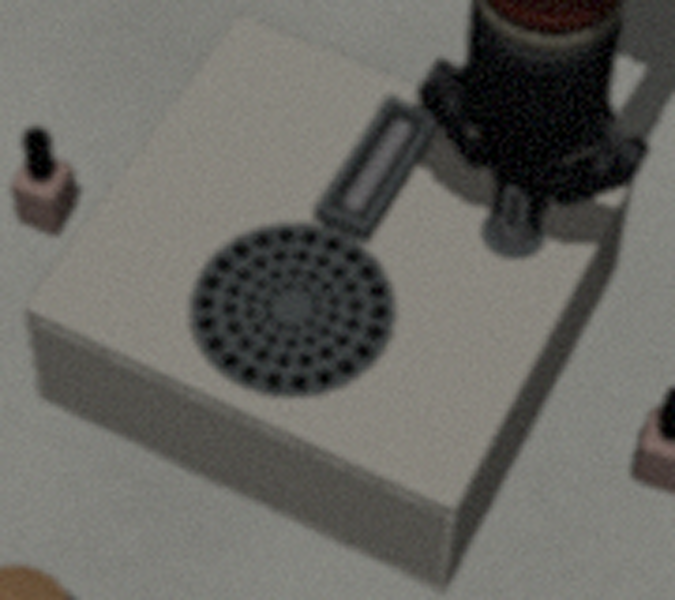

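The handle is still in its pan (crop 377,165), so I press on.

Emit:
play_rows:
  commands:
    - {"dx": 0,"dy": 0,"dz": 0.07,"rx": 0,"ry": 0,"rz": 0,"claw": 1}
    - {"dx": 0,"dy": 0,"dz": 0.13,"rx": 0,"ry": 0,"rz": 0,"claw": 1}
    - {"dx": 0,"dy": 0,"dz": 0.13,"rx": 0,"ry": 0,"rz": 0,"claw": 1}

```text
time: 5.1
tool_pos: [0.5438, 0.1644, 0.1091]
tool_rot: [-0.0, -0.113, 0.994, 0.001]
contact_force: [-2.1, -0.2, 4.2]
gripper_width: -0.001
```

```bash
python3 - <<'E'
from h import *
from plant import grab_frame
go([*BX,.117],rot(YAW+np.pi))
a=grab_frame("scene")[235:395,235:415]; cv2.imwrite('pics/s3c.png',cv2.resize(a,None,fx=3.75,fy=3.75,interpolation=cv2.INTER_CUBIC))
E
```

```text
t 5.1 tcp [0.5438 0.1644 0.1091] F [-2.1 -0.2  4.2] w -0.001 j [ 0.16  0.03  1.85  0.    1.26 -1.64]
d cm [ 0.08 -0.02 -0.79] r [0.003 0.    0.002]
```

View pics/s3c.png

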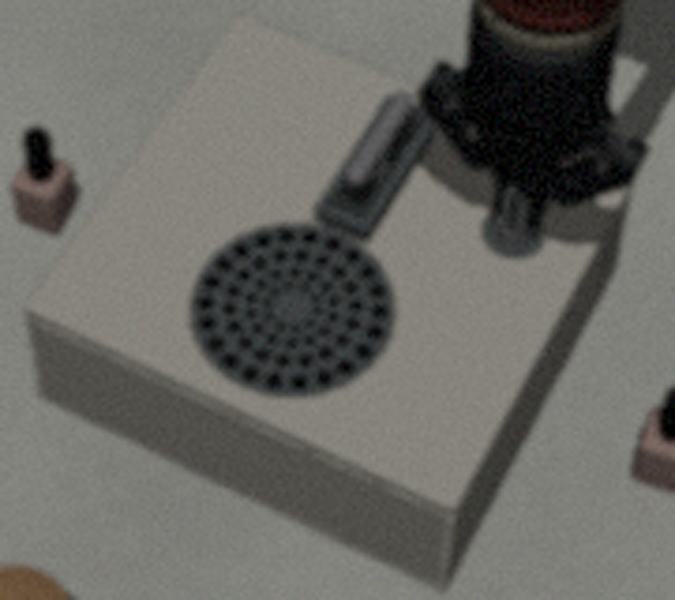

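The handle has popped out (bar now at crop 375,140). I retreat straight up.

Emit:
play_rows:
  commands:
    - {"dx": 0,"dy": 0,"dz": -1,"rx": 0,"ry": 0,"rz": 0,"claw": 1}
    - {"dx": 0,"dy": 0,"dz": -4,"rx": 0,"ry": 0,"rz": 0,"claw": 1}
    - {"dx": 0,"dy": 0,"dz": -7.5,"rx": 0,"ry": 0,"rz": 0,"claw": 0.5}
    - {"dx": 0,"dy": 0,"dz": -9.5,"rx": 0,"ry": 0,"rz": 0,"claw": 0.3}
    - {"dx": 0,"dy": 0,"dz": -9.5,"rx": 0,"ry": 0,"rz": 0,"claw": 0.3}

```text
time: 5.65
tool_pos: [0.5461, 0.1645, 0.2086]
tool_rot: [0.004, -0.113, 0.994, 0.002]
contact_force: [0.1, 0.2, 0.1]
gripper_width: 0.506
```

```bash
python3 - <<'E'
from h import *
from plant import grab_frame
go([*LX,.17],rot(YAW+np.pi))
for n in("scene","top"): cv2.imwrite(f"pics/{n}4.png",grab_frame(n))
a=cv2.imread('pics/top4.png')[140:280,200:355]; cv2.imwrite('pics/t4c.png',cv2.resize(a,None,fx=5,fy=600/140,interpolation=cv2.INTER_CUBIC))
a=cv2.imread('pics/scene4.png')[235:395,235:415]; cv2.imwrite('pics/s4c.png',cv2.resize(a,None,fx=3.75,fy=3.75,interpolation=cv2.INTER_CUBIC))
E
```

```text
t 5.65 tcp [0.5461 0.1645 0.2086] F [0.1 0.2 0.1] w 0.506 j [ 0.16 -0.07  1.77  0.    1.43 -1.64]
d cm [ 0.37 -8.5   3.83] r [0.002 0.008 0.002]
```

View pics/t4c.png

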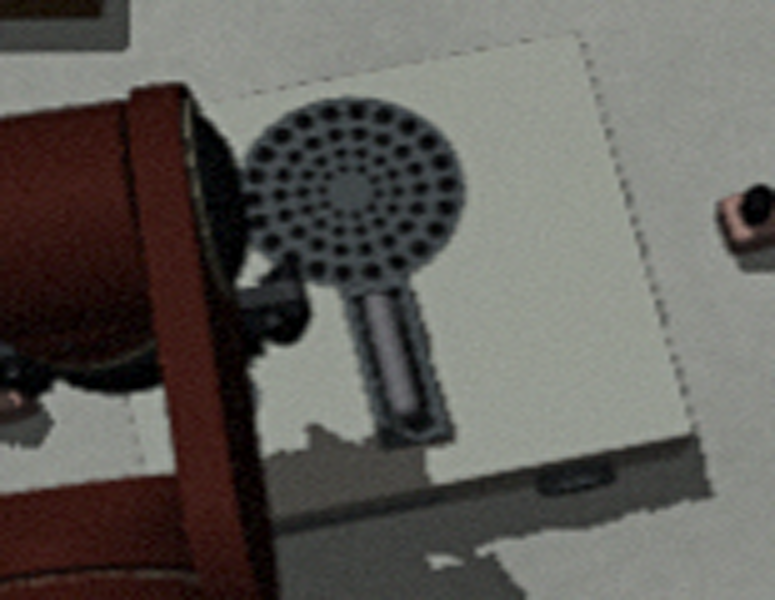

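View pics/s4c.png

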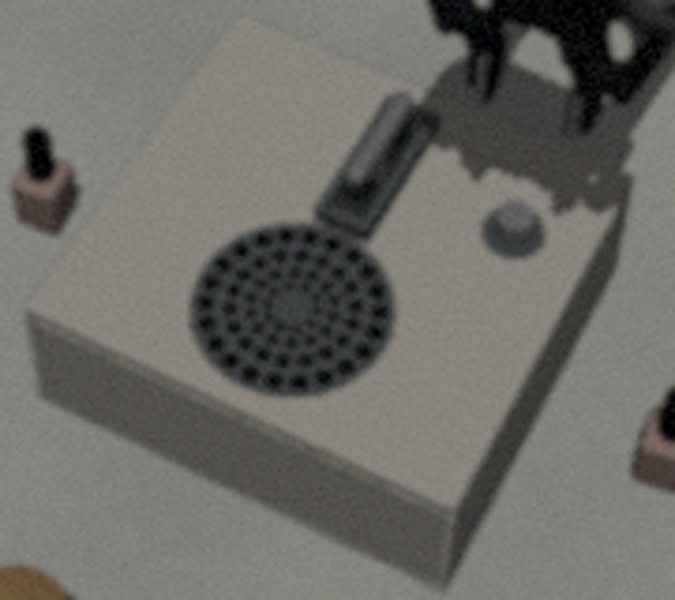

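```bash
python3 - <<'E'
from h import *
T=(np.array([(391,355)])+.5)/[5,600/140]-.5+[200,140]
S=(np.array([(378,143)])+.5)/3.75-.5+235
print(unproj("top",T,.133),unproj("scene",S,.133))
E
```

```text
[[0.55955152 0.0795529  0.133     ]] [[0.56773326 0.0835225  0.133     ]]
```

Emit:
play_rows:
  commands:
    - {"dx": 0.1,"dy": -3,"dz": 0,"rx": 0,"ry": 0,"rz": 0,"claw": 0.3}
    - {"dx": 0.2,"dy": -6,"dz": 0,"rx": 0,"ry": 0,"rz": 0,"claw": 0.3}
    - {"dx": 0.4,"dy": -8.5,"dz": 1,"rx": 0,"ry": 0,"rz": 0,"claw": 0.3}
    - {"dx": 0.4,"dy": -8.5,"dz": 3,"rx": 0,"ry": 0,"rz": 0,"claw": 0.3}
    - {"dx": 0.4,"dy": -8.5,"dz": 3.8,"rx": 0,"ry": 0,"rz": 0,"claw": 0.3}

```text
time: 6.25
tool_pos: [0.5568, 0.0798, 0.1613]
tool_rot: [-0.003, -0.113, 0.994, 0.002]
contact_force: [-0.7, 0.6, -0.8]
gripper_width: 0.702
```

```bash
python3 - <<'E'
from h import *
go([*LX,.1145],rot(YAW+np.pi))
E
```

```text
t 6.25 tcp [0.5568 0.0798 0.1613] F [-0.7  0.6 -0.8] w 0.702 j [ 0.01 -0.04  1.82  0.    1.36 -1.79]
d cm [-0.56 -0.02  4.67] r [ 0.004 -0.006  0.   ]
```

Emit:
play_rows:
  commands:
    - {"dx": -0.5,"dy": 0,"dz": 1.2,"rx": 0,"ry": 0,"rz": 0,"claw": 0.3}
    - {"dx": -0.5,"dy": 0,"dz": 2.4,"rx": 0,"ry": 0,"rz": 0,"claw": 0.3}
    - {"dx": -0.5,"dy": 0,"dz": 3.6,"rx": 0,"ry": 0,"rz": 0,"claw": 0.3}
    - {"dx": -0.5,"dy": 0,"dz": 4.5,"rx": 0,"ry": 0,"rz": 0,"claw": 0.3}
    - {"dx": -0.5,"dy": 0,"dz": 4.6,"rx": 0,"ry": 0,"rz": 0,"claw": 0.3}

```text
time: 6.75
tool_pos: [0.5604, 0.0813, 0.1135]
tool_rot: [-0.004, -0.113, 0.994, 0.002]
contact_force: [-0.5, 0.3, -0.3]
gripper_width: 0.702
```

```bash
python3 - <<'E'
from h import *
from plant import grab_frame
go([*LX,.1145],rot(YAW+np.pi))
a=grab_frame("scene")[235:395,235:415]; cv2.imwrite('pics/s5c.png',cv2.resize(a,None,fx=3.75,fy=3.75,interpolation=cv2.INTER_CUBIC))
E
```

```text
t 6.75 tcp [0.5604 0.0813 0.1135] F [-0.5  0.3 -0.3] w 0.702 j [ 0.01  0.02  1.85  0.    1.28 -1.79]
d cm [-0.15 -0.06 -0.1 ] r [ 0.005 -0.008  0.001]
```

View pics/s5c.png

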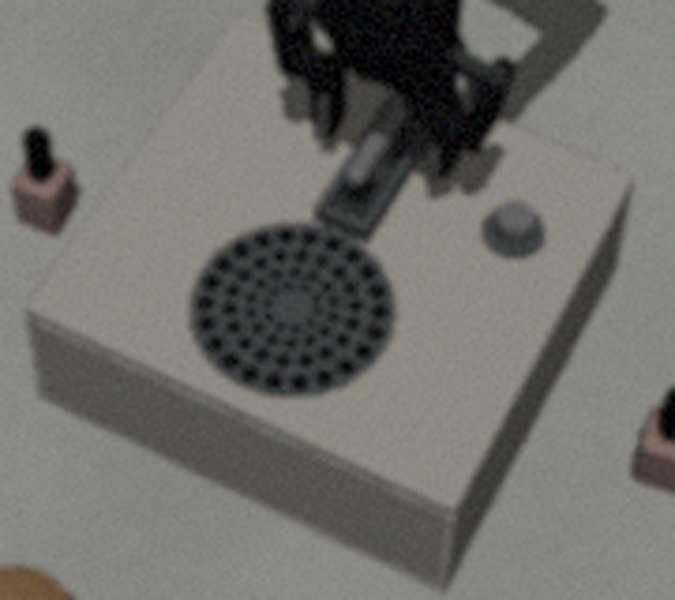

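The jaws straddle the bar (crop 370,160). Next: a small lift and shift, then close.

Emit:
play_rows:
  commands:
    - {"dx": -0.15,"dy": 0,"dz": -0.15,"rx": 0,"ry": 0,"rz": 0,"claw": 0.5}
    - {"dx": -0.15,"dy": 0,"dz": -0.15,"rx": 0,"ry": 0,"rz": 0,"claw": 0.65}
    - {"dx": -0.15,"dy": 0,"dz": -0.15,"rx": 0,"ry": 0,"rz": 0,"claw": 0.75}
    - {"dx": -0.15,"dy": 0,"dz": -0.15,"rx": 0,"ry": 0,"rz": 0,"claw": 1}
    - {"dx": -0.15,"dy": 0,"dz": -0.15,"rx": 0,"ry": 0,"rz": 0,"claw": 1}

```text
time: 7.3
tool_pos: [0.5634, 0.0795, 0.1168]
tool_rot: [-0.003, -0.113, 0.994, -0.0]
contact_force: [1.3, -6.7, 1.6]
gripper_width: 0.125
```

```bash
python3 - <<'E'
from h import *
go([*LX,.115],rot(YAW+np.pi-1.45))
E
```

```text
t 7.3 tcp [0.5634 0.0795 0.1168] F [ 1.3 -6.7  1.6] w 0.125 j [ 0.01  0.02  1.84 -0.    1.28 -1.79]
d cm [0.1  0.17 0.18] r [-0.004 -0.005  1.451]
```

Emit:
play_rows:
  commands:
    - {"dx": 0,"dy": 0,"dz": 0.1,"rx": 0,"ry": 0,"rz": 0.1,"claw": 1}
    - {"dx": 0,"dy": 0,"dz": 0.1,"rx": 0,"ry": 0,"rz": 0.2,"claw": 1}
    - {"dx": 0,"dy": 0,"dz": 0.1,"rx": 0,"ry": 0,"rz": 0.3,"claw": 1}
    - {"dx": 0,"dy": 0,"dz": 0.1,"rx": 0,"ry": 0,"rz": 0.4,"claw": 1}
    - {"dx": 0,"dy": 0,"dz": 0.1,"rx": 0,"ry": 0,"rz": 0.5,"claw": 1}

```text
time: 7.8
tool_pos: [0.5635, 0.0791, 0.1168]
tool_rot: [-0.003, 0.138, 0.99, -0.001]
contact_force: [-1.7, -1.1, 3.5]
gripper_width: 0.127
```

```bash
python3 - <<'E'
from h import *
go([.5634,.0795,.1155],rot(YAW+np.pi-1.45))
E
```

```text
t 7.8 tcp [0.5635 0.0791 0.1168] F [-1.7 -1.1  3.5] w 0.127 j [ 0.01  0.02  1.84 -0.    1.28 -1.28]
d cm [0.02 0.03 0.13] r [-0.006 -0.003  0.947]
```

Emit:
play_rows:
  commands:
    - {"dx": 0,"dy": 0,"dz": 0,"rx": 0,"ry": 0,"rz": 0.1,"claw": 1}
    - {"dx": 0,"dy": 0,"dz": 0,"rx": 0,"ry": 0,"rz": 0.2,"claw": 1}
    - {"dx": 0,"dy": 0,"dz": 0,"rx": 0,"ry": 0,"rz": 0.3,"claw": 1}
    - {"dx": 0,"dy": 0,"dz": 0,"rx": 0,"ry": 0,"rz": 0.4,"claw": 1}
    - {"dx": 0,"dy": 0,"dz": 0,"rx": 0,"ry": 0,"rz": 0.5,"claw": 1}

```text
time: 8.3
tool_pos: [0.5633, 0.079, 0.1169]
tool_rot: [-0.002, 0.381, 0.925, -0.002]
contact_force: [-0.7, -0.9, 0.1]
gripper_width: 0.128
```

```bash
python3 - <<'E'
from h import *
go([.5634,.0795,.1155],rot(YAW+np.pi-1.45)); print(monitor.state()['ft_torque'])
E
```

```text
t 8.3 tcp [0.5633 0.079  0.1169] F [-0.7 -0.9  0.1] w 0.128 j [ 0.01  0.02  1.84 -0.    1.28 -0.78]
d cm [0.03 0.04 0.14] r [-0.006 -0.001  0.443]
[-0.01852217  0.05786092  0.08040094]
```

Emit:
play_rows:
  commands:
    - {"dx": 0,"dy": 0,"dz": 0,"rx": 0,"ry": 0,"rz": 0.1,"claw": 1}
    - {"dx": 0,"dy": 0,"dz": 0,"rx": 0,"ry": 0,"rz": 0.2,"claw": 1}
    - {"dx": 0,"dy": 0,"dz": 0,"rx": 0,"ry": 0,"rz": 0.3,"claw": 1}
    - {"dx": 0,"dy": 0,"dz": 0,"rx": 0,"ry": 0,"rz": 0.4,"claw": 1}
    - {"dx": 0,"dy": 0,"dz": 0,"rx": 0,"ry": 0,"rz": 0.4,"claw": 1}

```text
time: 8.8
tool_pos: [0.5632, 0.0788, 0.1169]
tool_rot: [-0.002, 0.557, 0.831, -0.003]
contact_force: [-0.1, -0.6, -0.4]
gripper_width: 0.127
```

```bash
python3 - <<'E'
from h import *
go([.5634,.0795,.1155],rot(YAW+np.pi-1.45)); print(monitor.state()['ft_torque'])
E
```

```text
t 8.8 tcp [0.5632 0.0788 0.1169] F [-0.1 -0.6 -0.4] w 0.127 j [ 0.01  0.02  1.84 -0.    1.28 -0.38]
d cm [0.06 0.04 0.14] r [-0.006  0.     0.043]
[-0.08639682 -0.00030988 -0.05795742]
```

Emit:
play_rows:
  commands:
    - {"dx": 0,"dy": 0,"dz": 0,"rx": 0,"ry": 0,"rz": 0.04,"claw": 1}
    - {"dx": 0,"dy": 0,"dz": 0,"rx": 0,"ry": 0,"rz": 0.07,"claw": 1}
    - {"dx": 0,"dy": 0,"dz": 0,"rx": 0,"ry": 0,"rz": 0.07,"claw": 1}

```text
time: 9.1
tool_pos: [0.5632, 0.0788, 0.1169]
tool_rot: [-0.002, 0.585, 0.811, -0.003]
contact_force: [-0.2, 0.0, -1.0]
gripper_width: 0.124
```

```bash
python3 - <<'E'
from h import *
go([.5634,.0795,.1155],rot(YAW+np.pi-1.45)); print(monitor.state()['ft_torque'])
E
```

```text
t 9.1 tcp [0.5632 0.0788 0.1169] F [-0.2  0.  -1. ] w 0.124 j [ 0.01  0.02  1.84 -0.    1.28 -0.31]
d cm [0.06 0.04 0.14] r [-0.006  0.001 -0.025]
[-0.00593178 -0.05559162  0.39274076]
```

```bash
cat >> h.py <<'E'
def lift(thetas,t0=0):
    # from the current pose, hinge rotation by dtheta, in tool axes
    s=monitor.state(); q=s['tool_rot']; c=R.from_quat([q[1],q[2],q[3],q[0]]); p=s['tool_pos']
    u=np.array([np.cos(YAW),np.sin(YAW),0]); ly=np.array([-u[1],u[0],0])
    H=np.array([*(np.array([.563,.0795])+.17*u[:2]),.0855])
    for t in thetas:
        r=R.from_rotvec(ly*t); d=c.inv().apply(H+r.apply(p-H)-p)*100; v=(c.inv()*r*c).as_rotvec()
        print(t,np.round(d,2),np.round(v,3))
    rel=p-H; print('tcp F',np.round(p,4),np.round(s['contact_force'],1),'est angle',np.arctan2(rel[2],-rel@u)-np.arctan2(.0314,.17),'tilt',np.arccos(-c.as_matrix()[2,2]),'j',np.round(s['joint_pos'],2),'w',s['gripper_width'],s['time'])
E
python3 - <<'E'
from h import *
from plant import grab_frame
lift([.03,.06,.1,.14,.18])
a=grab_frame("scene")[235:395,235:415]; cv2.imwrite('pics/s6c.png',cv2.resize(a,None,fx=3.75,fy=3.75,interpolation=cv2.INTER_CUBIC))
E
```

```text
0.03 [-0.01  0.1  -0.51] [ 0.03   0.003 -0.   ]
0.06 [-0.02  0.21 -1.01] [ 0.06   0.006 -0.   ]
0.1 [-0.04  0.39 -1.68] [ 0.1   0.01 -0.  ]
0.14 [-0.06  0.59 -2.34] [ 0.139  0.013 -0.   ]
0.18 [-0.08  0.81 -3.  ] [ 0.179  0.017 -0.   ]
tcp F [0.5632 0.0788 0.1169] [-0.2  0.  -1. ] est angle 9.843291821370892e-05 tilt 0.006446535490652391 j [ 0.01  0.02  1.84 -0.    1.28 -0.31] w 0.12402999595641258 9.1
```

View pics/s6c.png

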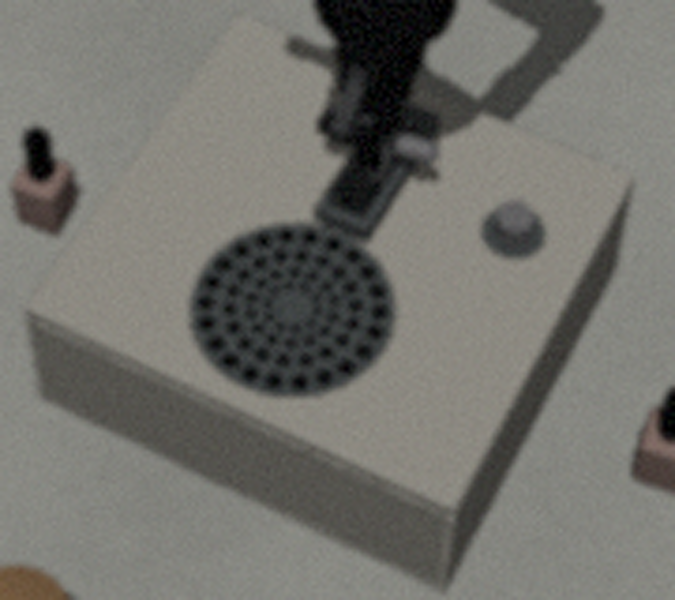

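The handle lies crosswise (its end at crop 418,150) and is at its stop. I lift gently at first.

Emit:
play_rows:
  commands:
    - {"dx": 0,"dy": 0.05,"dz": -0.25,"rx": 0.015,"ry": 0.001,"rz": 0,"claw": 1}
    - {"dx": 0,"dy": 0.1,"dz": -0.5,"rx": 0.03,"ry": 0.003,"rz": 0,"claw": 1}
    - {"dx": 0,"dy": 0.15,"dz": -0.75,"rx": 0.045,"ry": 0.004,"rz": 0,"claw": 1}
    - {"dx": 0,"dy": 0.2,"dz": -1,"rx": 0.06,"ry": 0.006,"rz": 0,"claw": 1}

```text
time: 9.55
tool_pos: [0.5649, 0.0793, 0.1262]
tool_rot: [-0.022, 0.584, 0.811, -0.026]
contact_force: [3.1, -1.3, -8.8]
gripper_width: 0.125
```

```bash
python3 - <<'E'
from h import *
lift([.04,.08,.12,.16,.2])
E
```

```text
0.04 [-0.01  0.13 -0.68] [ 0.04   0.004 -0.   ]
0.08 [-0.03  0.29 -1.35] [ 0.08   0.008 -0.   ]
0.12 [-0.05  0.47 -2.02] [ 0.119  0.011 -0.   ]
0.16 [-0.07  0.68 -2.68] [ 0.159  0.015 -0.   ]
0.2 [-0.09  0.91 -3.33] [ 0.199  0.019 -0.   ]
tcp F [0.5649 0.0793 0.1262] [ 3.1 -1.3 -8.8] est angle 0.05496311307046928 tilt 0.06901472197187697 j [ 0.02  0.06  1.79 -0.02  1.36 -0.3 ] w 0.12497338562637136 9.55
```

Emit:
play_rows:
  commands:
    - {"dx": -0.01,"dy": 0.13,"dz": -0.68,"rx": 0.04,"ry": 0.004,"rz": 0,"claw": 1}
    - {"dx": -0.03,"dy": 0.29,"dz": -1.35,"rx": 0.08,"ry": 0.008,"rz": 0,"claw": 1}
    - {"dx": -0.05,"dy": 0.47,"dz": -2.02,"rx": 0.12,"ry": 0.011,"rz": 0,"claw": 1}
    - {"dx": -0.07,"dy": 0.68,"dz": -2.68,"rx": 0.16,"ry": 0.015,"rz": 0,"claw": 1}
    - {"dx": -0.09,"dy": 0.91,"dz": -3.33,"rx": 0.2,"ry": 0.019,"rz": 0,"claw": 1}

```text
time: 10.05
tool_pos: [0.5759, 0.0818, 0.1586]
tool_rot: [-0.089, 0.579, 0.804, -0.103]
contact_force: [0.2, -2.0, -8.8]
gripper_width: 0.129
```

```bash
python3 - <<'E'
from h import *
lift([.04,.08,.12,.16,.2])
E
```

```text
0.04 [-0.01  0.13 -0.68] [ 0.04   0.004 -0.   ]
0.08 [-0.03  0.28 -1.36] [ 0.08   0.008 -0.   ]
0.12 [-0.05  0.46 -2.02] [ 0.119  0.011 -0.   ]
0.16 [-0.07  0.66 -2.69] [ 0.159  0.015 -0.   ]
0.2 [-0.09  0.89 -3.34] [ 0.199  0.019 -0.   ]
tcp F [0.5759 0.0818 0.1586] [ 0.2 -2.  -8.8] est angle 0.2534260690627269 tilt 0.27312462759519746 j [ 0.04  0.19  1.61 -0.05  1.61 -0.28] w 0.12931477394456525 10.05
```

Emit:
play_rows:
  commands:
    - {"dx": -0.01,"dy": 0.13,"dz": -0.68,"rx": 0.04,"ry": 0.004,"rz": 0,"claw": 1}
    - {"dx": -0.03,"dy": 0.29,"dz": -1.35,"rx": 0.08,"ry": 0.008,"rz": 0,"claw": 1}
    - {"dx": -0.05,"dy": 0.47,"dz": -2.02,"rx": 0.12,"ry": 0.011,"rz": 0,"claw": 1}
    - {"dx": -0.07,"dy": 0.68,"dz": -2.68,"rx": 0.16,"ry": 0.015,"rz": 0,"claw": 1}
    - {"dx": -0.09,"dy": 0.9,"dz": -3.33,"rx": 0.2,"ry": 0.019,"rz": 0,"claw": 1}

```text
time: 10.55
tool_pos: [0.593, 0.0858, 0.1882]
tool_rot: [-0.156, 0.568, 0.788, -0.178]
contact_force: [-1.3, -2.1, -6.2]
gripper_width: 0.129
```

```bash
python3 - <<'E'
from h import *
lift([.04,.08,.12,.16,.2])
E
```

```text
0.04 [-0.01  0.12 -0.68] [ 0.04   0.004 -0.   ]
0.08 [-0.03  0.27 -1.36] [ 0.08   0.008 -0.   ]
0.12 [-0.05  0.45 -2.03] [ 0.119  0.011 -0.   ]
0.16 [-0.07  0.65 -2.69] [ 0.159  0.015 -0.   ]
0.2 [-0.09  0.88 -3.34] [ 0.199  0.019 -0.   ]
tcp F [0.593  0.0858 0.1882] [-1.3 -2.1 -6.2] est angle 0.45271065984973835 tilt 0.47756885109894465 j [ 0.06  0.34  1.42 -0.08  1.86 -0.27] w 0.12852938589125534 10.55
```

Emit:
play_rows:
  commands:
    - {"dx": -0.01,"dy": 0.13,"dz": -0.68,"rx": 0.04,"ry": 0.004,"rz": 0,"claw": 1}
    - {"dx": -0.03,"dy": 0.28,"dz": -1.35,"rx": 0.08,"ry": 0.008,"rz": 0,"claw": 1}
    - {"dx": -0.05,"dy": 0.46,"dz": -2.02,"rx": 0.12,"ry": 0.011,"rz": 0,"claw": 1}
    - {"dx": -0.07,"dy": 0.67,"dz": -2.68,"rx": 0.16,"ry": 0.015,"rz": 0,"claw": 1}
    - {"dx": -0.09,"dy": 0.89,"dz": -3.33,"rx": 0.2,"ry": 0.019,"rz": 0,"claw": 1}

```text
time: 11.05
tool_pos: [0.6157, 0.0911, 0.214]
tool_rot: [-0.22, 0.551, 0.764, -0.251]
contact_force: [-4.2, -2.4, -4.6]
gripper_width: 0.128
```

Emit:
play_rows:
  commands:
    - {"dx": 0,"dy": 0,"dz": 0,"rx": 0,"ry": 0,"rz": 0,"claw": 1}

```text
time: 11.15
tool_pos: [0.6162, 0.0912, 0.2144]
tool_rot: [-0.221, 0.551, 0.764, -0.252]
contact_force: [-3.0, -2.4, -3.0]
gripper_width: 0.123
```

```bash
python3 - <<'E'
from h import *
from plant import grab_frame
lift([.04])
for n in("scene","top"): cv2.imwrite(f"pics/{n}7.png",grab_frame(n))
E
```

```text
0.04 [-0.01  0.12 -0.68] [ 0.04   0.004 -0.   ]
tcp F [0.6162 0.0912 0.2144] [-3.  -2.4 -3. ] est angle 0.657275981925745 tilt 0.6838895263119098 j [ 0.07  0.5   1.21 -0.11  2.1  -0.27] w 0.12275016479056501 11.15
```

View pics/scene7.png

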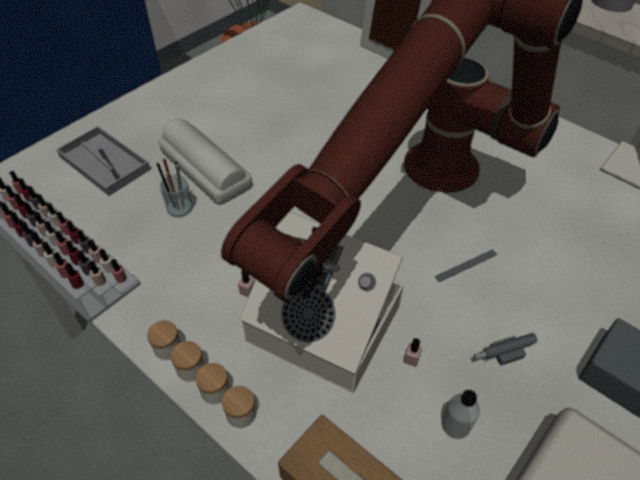

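The lid stands open at about 0.66 rad (its edge lifted near 330,240). I let go, then back off along the tool axis.

Emit:
play_rows:
  commands:
    - {"dx": 0,"dy": 0,"dz": 0,"rx": 0,"ry": 0,"rz": 0,"claw": 0.75}
    - {"dx": 0,"dy": 0,"dz": 0,"rx": 0,"ry": 0,"rz": 0,"claw": 0.55}
    - {"dx": 0,"dy": 0,"dz": 0,"rx": 0,"ry": 0,"rz": 0,"claw": 0.5}
    - {"dx": 0,"dy": 0,"dz": 0,"rx": 0,"ry": 0,"rz": 0,"claw": 0.5}

```text
time: 11.65
tool_pos: [0.6162, 0.0913, 0.2151]
tool_rot: [-0.22, 0.552, 0.765, -0.251]
contact_force: [0.1, 0.7, 0.1]
gripper_width: 0.501
```

Emit:
play_rows:
  commands:
    - {"dx": 0,"dy": 0,"dz": -1.5,"rx": 0,"ry": 0,"rz": 0,"claw": 0.5}
    - {"dx": 0,"dy": 0,"dz": -3,"rx": 0,"ry": 0,"rz": 0,"claw": 0.5}
    - {"dx": 0,"dy": 0,"dz": -4.5,"rx": 0,"ry": 0,"rz": 0,"claw": 0.5}
    - {"dx": 0,"dy": 0,"dz": -6.5,"rx": 0,"ry": 0,"rz": 0,"claw": 0.5}
    - {"dx": 0,"dy": 0,"dz": -8.5,"rx": 0,"ry": 0,"rz": 0,"claw": 0.5}

```text
time: 12.15
tool_pos: [0.6685, 0.1034, 0.2819]
tool_rot: [-0.22, 0.552, 0.765, -0.251]
contact_force: [0.4, -1.0, 0.6]
gripper_width: 0.499
```

```bash
python3 - <<'E'
from h import *
from plant import grab_frame
lift([.04])
for n in("scene","top"): cv2.imwrite(f"pics/{n}8.png",grab_frame(n))
E
```

```text
0.04 [-0.04  0.47 -0.68] [ 0.04   0.004 -0.   ]
tcp F [0.6685 0.1034 0.2819] [ 0.4 -1.   0.6] est angle 1.0830369857935265 tilt 0.679552590609777 j [ 0.08  0.59  0.97 -0.12  2.25 -0.28] w 0.4991391385482939 12.15
```

View pics/scene8.png

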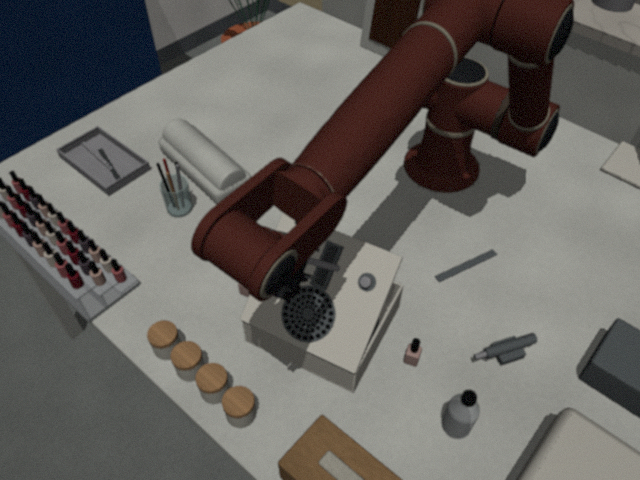

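View pics/top8.png

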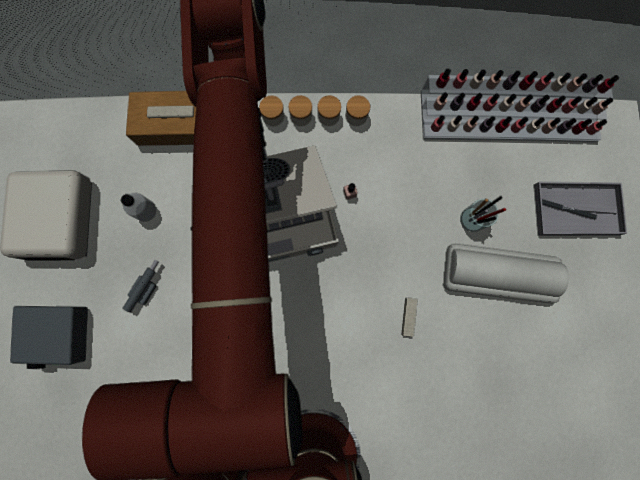

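Emit:
play_rows:
  commands:
    - {"dx": 0,"dy": 0,"dz": -3,"rx": 0,"ry": 0,"rz": 0,"claw": 0.5}
    - {"dx": 0,"dy": 0,"dz": -6,"rx": 0,"ry": 0,"rz": 0,"claw": 0.5}
    - {"dx": 0,"dy": 0,"dz": -6,"rx": 0,"ry": 0,"rz": 0,"claw": 0.5}
    - {"dx": 0,"dy": 0,"dz": -6,"rx": 0,"ry": 0,"rz": 0,"claw": 0.5}

```text
time: 12.65
tool_pos: [0.7061, 0.1119, 0.3301]
tool_rot: [-0.218, 0.552, 0.765, -0.249]
contact_force: [0.4, 0.9, -0.6]
gripper_width: 0.502
```

```bash
python3 - <<'E'
from h import *
from plant import grab_frame
lift([.04])
a=grab_frame("scene")[195:385,235:415]; cv2.imwrite('pics/s9c.png',cv2.resize(a,None,fx=3.1,fy=3.1,interpolation=cv2.INTER_CUBIC))
# predicted button-cap & handle-end pixels for lid angles
u=np.array([np.cos(YAW),np.sin(YAW),0]); ly=np.array([-u[1],u[0],0]); H=np.array([*(np.array([.563,.0795])+.17*u[:2]),.0855])
for t in(.5,.6,.65,.7):
    f=lambda x,y,z:H+R.from_rotvec(ly*t).apply(x*u+y*ly+np.array([0,0,z]))
    P=np.array([f(-.17,.085,.02),f(-.17-.035*np.cos(1.45),.035*np.sin(1.45),.045),f(-.17+.035*np.cos(1.45),-.035*np.sin(1.45),.045),f(-.22,.13,.01)])
    print(t,np.round((proj("scene",P)-[235,195])*3.1).tolist())
E
```

```text
0.04 [-0.07  0.72 -0.67] [ 0.04   0.004 -0.   ]
tcp F [0.7061 0.1119 0.3301] [ 0.4  0.9 -0.6] est angle 1.293153131255031 tilt 0.6741935542853955 j [ 0.09  0.68  0.77 -0.12  2.36 -0.29] w 0.5015415041051859 12.65
0.5 [[412.0, 268.0], [336.0, 224.0], [232.0, 195.0], [512.0, 226.0]]
0.6 [[407.0, 268.0], [328.0, 226.0], [223.0, 197.0], [507.0, 222.0]]
0.65 [[403.0, 268.0], [323.0, 228.0], [217.0, 199.0], [505.0, 221.0]]
0.7 [[400.0, 269.0], [318.0, 231.0], [212.0, 201.0], [501.0, 221.0]]
```

View pics/s9c.png

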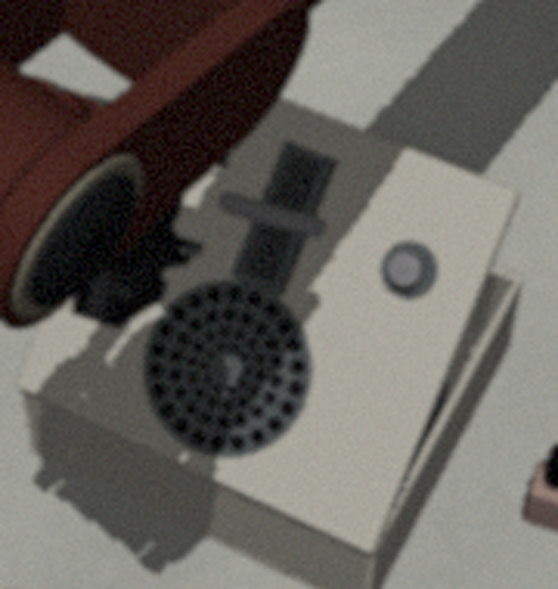

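The bar's ends at crop (220,202) and (323,228) and the button at (405,267) match the prediction for a lid at 0.62–0.65 rad with the handle fully out and turned 1.45 rad. The gripper is clear of everything.

```bash
python3 -c "
from plant import ticket
print(ticket.job_done())"
```

```text
the job is handed in; nothing more can be done
None
```

The extractor is open and the job is handed in at about 12.7 s of the 51 s allowed. No verdict was reported.

- **Button:** I found the cap by touch at about z = 0.112 m and pressed it with about 5 N. The picture then showed the handle popped out.
- **Handle:** I gripped the bar and turned it about 1.48 rad clockwise. The torque rose to about 0.4 N m, so it was at its stop.
- **Lid:** I lifted it along its hinge arc with about 9 N, let go, and backed the gripper off along its own axis.

**Last checks:**
- In the last scene picture the bar ends and button lie within a few pixels of where they should be for a lid at about 0.65 rad, with the handle fully out and turned to 1.45 rad.
- The force on the tool was within noise (about 1 N), and the gripper was well clear of the lid.
- I saw no bystander displaced in the late pictures, though the arm hid part of the desk.
- The two cameras disagreed by up to about 9 mm on the handle's position, so I used the mean. That put about 7 N of sideways force on the handle as the jaws closed, which fell to about 1 N as I turned it.

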